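# Rig the camera stand over a circuit board

### The job

Set up the inspection stand for the board lying on its stage: slide the taller of the two riser sleeves down the flatted column, its D-bore turned to match, until it sits fully on the foot; then fit the camera arm the same way on top of it, fully home and level, so that the camera looks down over the stage. Lower both parts down the column under control, do not let them drop, let go of them, and leave everything else on the desk standing where it is.

Things in the scene. Friction and masses are not known exactly. Their poses are not given: they have to be found in the camera images.
- stand: fixed camera stand: grey base plate 215 x 150 mm (x -168 to +48, y -75 to +75 mm, top 16 mm above the desk) with a vertical steel column, 25 mm diameter. Origin on the column's axis at desk height, z up. The stage (black mat) is on the -x side; the column's one flat, along its whole length, faces +x (away from the stage), 7.5 mm from the axis. A matched part has the stand's yaw
- foot_top (a point): on the column's axis at the top of the round foot flange (27 mm radius) on which a riser comes to rest, 26 mm above the desk
- column_top (a point): centre of the column's top end, 124 mm above the desk; the last 6 mm taper all round, flat included, by 4 mm
- riser_tall: taller aluminium riser sleeve, 50 mm outside diameter, 70 mm tall, upright on the desk, 0.2 to 0.35 kg; origin on its axis at the underside, z up. D-bore right through, 27 mm diameter, its flat on the +x side 8.5 mm from the axis (1 mm play all round). On the +x side a black thumbscrew sticks out to 47 mm from the axis, 13 to 31 mm above the underside; it need not be turned
- riser_short: the shorter riser sleeve, not wanted: as the tall one but 45 mm tall, standing near it. Origin on its axis at the underside, thumbscrew on its +x side
- camera_arm: camera arm lying level, 0.32 to 0.48 kg, mass centre near x = -15 mm: dark steel clamp block, x and y +-24 mm, 32 mm tall, with a through D-bore like the risers' (flat on +x); thumbscrew to x = +46 mm, 7 to 25 mm up; 22 mm wide bar (z 8 to 28 mm) to a round camera centred at x = -108 mm, 52 mm diameter, 56 mm tall. Origin on the bore's axis at the underside. Home on the tall riser: underside 96 mm above the desk
- lens (a point): centre of the camera's lower face, at x = -108 mm, z = 0 in the camera arm's frame
- spray_bottle: white plastic bottle, 56 mm diameter, 160 mm tall, upright near the risers; origin at the centre of its underside
- speaker: black desktop speaker, 78 x 82 mm and 163 mm tall, beside and behind the column; origin at the centre of its underside
- board: green circuit board 90 x 62 mm, about 10 mm tall with its parts, on the stage of the stand; origin at the centre of its underside
- screwdriver: screwdriver 170 mm long, 26 mm thick at the grey handle (towards its -x), lying beside the base plate; origin at half its length on the desk
- ssd: flat black drive 100 x 70 x 7 mm, lying beside the camera arm; origin at the centre of its underside
- screw_jar: jar of screws, 52 mm diameter, 65 mm tall, upright close beside the camera arm's bar; origin at the centre of its underside
- phone_stand: folding aluminium phone stand, 90 x 85 mm foot, 150 mm tall, at the back right; origin at the centre of its foot's underside
Mind the look-alikes: they are no part of the job. What is shaped like the camera_arm but green or purple is not meant.

How it is judged:
By the outcome, as a careful person would: the job done as asked, in the order asked, and still so for the second after the job is handed in, with the robot touching nothing.
It also fails if it takes over 72 s, if anything falls off the work surface, if the arm or the gripper's body presses on something with over 40 N, if the wrist force passes 120 N, or if a joint passes its speed limit or range.

### The arm

A 6-joint arm with a two-finger parallel gripper is mounted at the origin on the work surface. World frame = base frame: x ahead of the robot, y to its left, z up, the work surface at z = 0. Lengths are in m, angles in rad, forces in N, time in s.
With the tool pointing down it reaches from about 0.3 to 0.875 m from the base axis. Payload 6.4 kg.
Tool frame: the origin (TCP) lies at the very end of the fingers, on their centre line; the grasp point (between the pads) lies 19 mm behind it; z points along the fingers, y is the direction in which the jaws open and shut (so a half turn about z gives the same grasp; the last joint's range is limited). The gripper opens to 85 mm and grips with 20 to 120 N. Pads are 22 mm wide; open, the fingers measure 114 mm over their backs; the gripper's body (76 mm by 85 mm) begins 54 mm behind the grasp point. The pads swing forward as they close: fully open they stand 13 mm farther back than shut.
Start: joints at [0.932, 0.181, 1.607, -0, 1.354, -0.206], TCP at [0.241, 0.522, 0.231] pointing down, gripper open.
Joint ranges: [-2.99, 2.99], [-0.89, 2.07], [0.3, 2.58], [-1.14, 4.28], [0, 2.63], [-3.12, 3.12]. Speed limits (rad/s): [2.57, 2.57, 3.01, 3.14, 3.14, 3.14].

### API

Orientations are given as a unit quaternion [w, x, y, z].
In Python, from bench import telemetry, imaging, ctrl gives the robot as it stands.
- The arm moves only by the shell command python3 -m pendant 'ROWS' [OPENING]. ROWS is JSON, a list that holds one entry, the list of rows, each a list of 6 numbers: the shift along the tool's x, y, z in units of 200 mm (1.0 is 200 mm), then the turn, a rotation vector about the tool's x, y, z in units of pi rad (1.0 is pi rad). In form: [[[tx, ty, tz, rx, ry, rz], ...]]. A call has 1 to 12 rows; each row shifts and turns the pose as measured when the row begins, along the tool's axes as they then stand; what a row does not reach is not made up. A row lasts 1/8 s, in which the tool goes at most 62.5 mm and 10.7 degrees, less where a joint would pass 70% of its speed; a pose out of reach is approached as far as the arm can. A call with a number of a shift or a turn outside -1 to 1 is refused whole. A call with a gripper value outside its range is refused whole. OPENING is the closure, from 0 (fully open) to 1 (shut), set as the call begins (- or left out, the last holds). The fingers move at their own pace and stop on an object; the grip force is fixed at half the most. Time passes only in rows, so rows that do not move let the fingers close. It gives the time, the measured TCP pose, the force and the opening at its end, in the units of the state.
- telemetry.get_obs(): the state, without advancing time (a new reading comes with each control period).
- imaging.camera(name): name is "side" or "top" or "wrist"; returns a dict with "pixels" (420x560x3 uint8, blue, green, red), "vfov" (degrees; the focal length in pixels is half the picture's height over the tangent of half this angle, whatever the lens; pixels are square), "cx", "cy" (the principal point, pixels), "R" (3x3) and "t" (3): a world point X has camera coordinates R X + t. Camera axes: x right, y down, z forward; pixel columns grow to the right and rows downward; lengths in m; the calibration is good to about 2 mm. A picture is of the moment at which its call begins. There is no depth.
- ctrl.hand_in(): hands the job in, once; it reports no verdict.
The state is a dict: "time_s": time; "q": joint angles; "dq": joint speeds; "joint_efforts": joint torques, N m; "eef_pos": TCP position; "eef_rot": TCP orientation; "wrist_force": force on the tool from outside, world axes, zero at the start; "torque": the same for the moment, N m; "opening": opening from 0.0 (shut) to 1.0 (fully open).
Only numpy, scipy, OpenCV 4.12 (cv2) and the standard library are available. Lean on these libraries where they do the work, as an engineer would, in place of code of your own. Each camera call takes 0.05 s, during which the arm holds its last target.

## Working session

There is one attempt and no reset: what is moved stays moved. The work goes in short steps, Python scripts to look and compute and a shell command to move; the robot and the scene stay as the last step left them, time stands still between calls to the robot, and variables do not carry over. Pictures are saved under pics/ and viewed, and the job is handed in when it is done.

```bash
ls; mkdir -p pics
python3 - <<'E'
from bench import telemetry, imaging, ctrl
import cv2
o=telemetry.get_obs(); print(o)
for n in ["side","top","wrist"]:
    c=imaging.camera(n); cv2.imwrite(f"pics/{n}0.png",c["pixels"]); print(n,c["vfov"],c["cx"],c["cy"],c["R"],c["t"])
E
```

```text
pics
{'time_s': 0.0, 'q': array([ 9.31708785e-01,  1.81546197e-01,  1.60804523e+00, -8.64182877e-06,
        1.35380134e+00, -2.06298284e-01]), 'dq': array([0.00029434, 0.00019799, 0.00115492, 0.00118591, 0.00145893,
       0.00156826]), 'joint_efforts': array([ 6.97879059e-04, -4.44882810e+01, -3.51335621e+01, -2.85796132e-04,
        9.18465375e-03, -6.34581156e-06]), 'eef_pos': array([0.24079431, 0.52152165, 0.23036328]), 'eef_rot': array([-3.65370443e-04,  2.14708741e-01,  9.76677709e-01, -8.22567945e-04]), 'wrist_force': array([-0.70887633,  0.2179939 ,  0.58291898]), 'torque': array([ 0.00824421,  0.00387746, -0.00216844]), 'opening': 0.9971754614004867}
side 53.02346504082696 286.0593670269842 210.1144936331068 [[ 0.74249467 -0.66978638  0.00937349]
 [-0.34770717 -0.39733734 -0.84924835]
 [ 0.57253942  0.62730315 -0.52791038]] [-0.34142433  0.31358563  1.01338036]
top 54.48938719556123 286.23823196071595 209.6517938460148 [[-0.0266398  -0.99961223  0.00810602]
 [-0.99450375  0.02568056 -0.10150274]
 [ 0.10125521 -0.01076548 -0.99480223]] [0.08163219 0.54694684 1.20536533]
wrist 68.5864714922614 277.12106701471777 203.82012753348255 [[ 0.42047066  0.90730319 -0.00231337]
 [ 0.86233536 -0.3988359   0.31194174]
 [ 0.28210308 -0.13315725 -0.95009842]] [-0.57429037 -0.03882985  0.38131168]
```

View pics/side0.png

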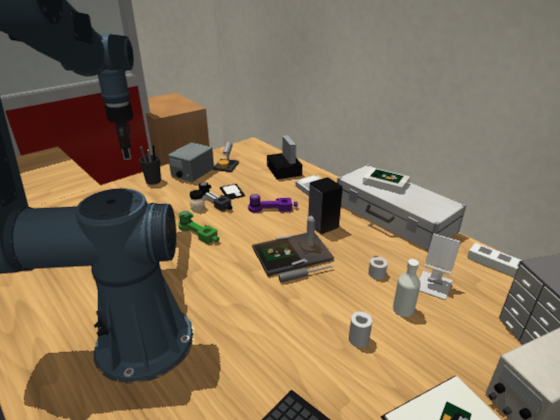

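View pics/top0.png

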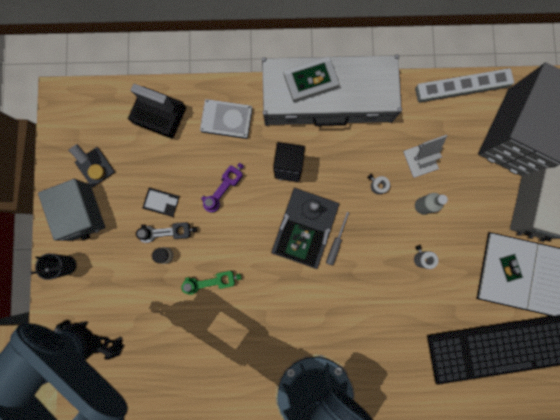

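View pics/wrist0.png

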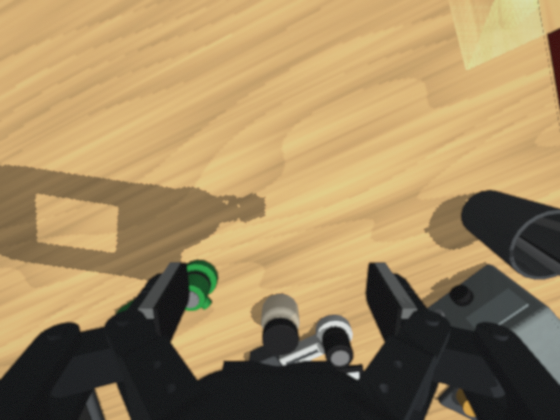

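```bash
cat > h.py <<'E'
import numpy as np,cv2
from bench import telemetry, imaging, ctrl
def cam(n,save=None):
    c=imaging.camera(n); c["f"]=c["pixels"].shape[0]/2/np.tan(np.radians(c["vfov"])/2)
    c["R"]=np.array(c["R"]);c["t"]=np.array(c["t"])
    if save: cv2.imwrite("pics/"+save+".png",c["pixels"])
    return c
def plane(c,u,v,z):
    d=c["R"].T@np.array([(u-c["cx"])/c["f"],(v-c["cy"])/c["f"],1]); o=-c["R"].T@c["t"]
    return o+d*(z-o[2])/d[2]
def proj(c,X):
    p=c["R"]@np.array(X)+c["t"]; return np.array([c["cx"]+c["f"]*p[0]/p[2],c["cy"]+c["f"]*p[1]/p[2]])
def crop(c,u0,v0,u1,v1,k,name):
    cv2.imwrite("pics/"+name+".png",cv2.resize(c["pixels"][v0:v1,u0:u1],None,fx=k,fy=k,interpolation=cv2.INTER_CUBIC))
E
python3 - <<'E'
from h import *
c=cam("top")
crop(c,260,140,460,290,4,"tA"); crop(c,120,180,220,280,6,"tB")
s=cam("side"); crop(s,240,170,440,350,4,"sA"); np.savez  
print(-c["R"].T@c["t"])
E
```

```text
[0.42406582 0.08053098 1.25395502]
```

View pics/tA.png

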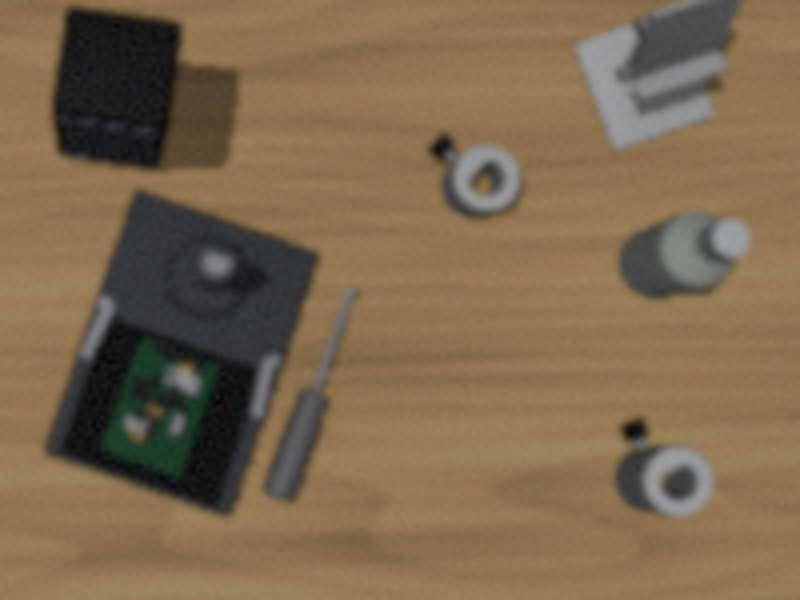

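View pics/tB.png

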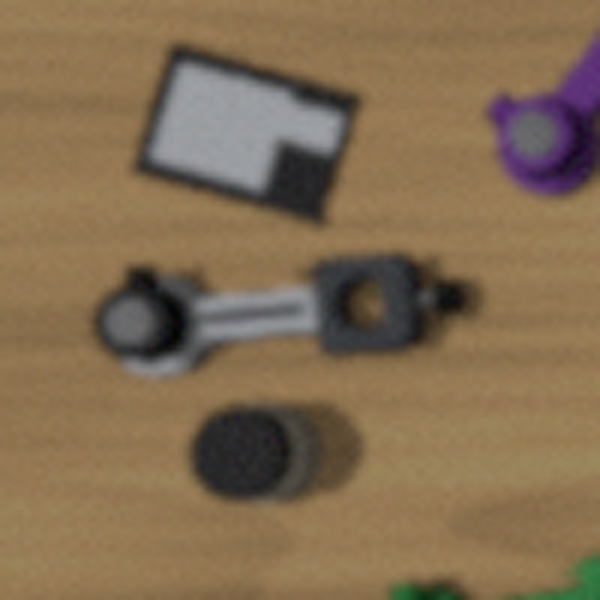

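View pics/sA.png

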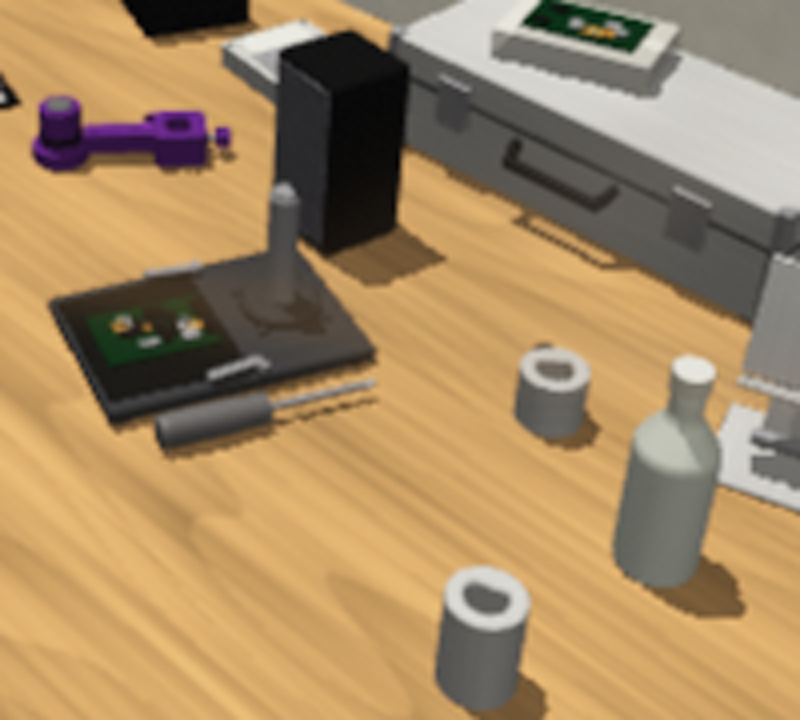

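```bash
cat >> h.py <<'E'
from scipy.spatial.transform import Rotation as Ro
def tool():
    o=telemetry.get_obs(); q=o["eef_rot"]; return np.array(o["eef_pos"]),Ro.from_quat([q[1],q[2],q[3],q[0]]),o
E
python3 - <<'E'
from h import *
c=cam("top")
A=lambda x,y:(260+x/4,140+y/4)
B=lambda x,y:(120+x/6,180+y/6)
P=lambda n,a,z: (print(n,np.round(plane(c,*a,z),4)),plane(c,*a,z))[1]
P("col",A(217,262),.124)
cs=[P("plate",A(*k),.016) for k in [(137,192),(318,255),(230,515),(48,452)]]
d=cs[1]-cs[2]+cs[0]-cs[3]; print("yaw",np.degrees(np.arctan2(d[1],d[0])), np.linalg.norm(cs[1]-cs[2]),np.linalg.norm(cs[0]-cs[1]))
r=P("riser",A(677,480),.07); s=P("scr",A(634,430),.022); d=s-r; print("yaw",np.degrees(np.arctan2(d[1],d[0])),np.linalg.norm(d))
r=P("rshort",A(485,180),.045); s=P("scr",A(442,147),.022)
r=P("arm bore",B(367,305),.032); s=P("cam",B(130,322),.06);d=r-s; print("yaw",np.degrees(np.arctan2(d[1],d[0])),np.linalg.norm(d))
s=P("scr",B(450,297),.016);d=s-r; print("yaw",np.degrees(np.arctan2(d[1],d[0])),np.linalg.norm(d))
P("jar",B(243,452),.065);P("bottle",A(730,240),.16);P("spk",A(122,45),.163)
for n in [(177,45),(358,98),(322,220),(138,170)]: P("ssd",B(*n),.007)
p,R,o=tool()
w=cam("wrist"); print("wristcam in tool",R.inv().apply(-w["R"].T@w["t"]-p)); print(w["R"]@R.as_matrix()); print(R.as_matrix())
E
```

```text
col [ 0.5487 -0.0101  0.124 ]
plate [0.6162 0.0408 0.016 ]
plate [ 0.564  -0.0962  0.016 ]
plate [ 0.369  -0.0221  0.016 ]
plate [0.4197 0.1136 0.016 ]
yaw -20.56913706415264 0.2086338756895068 0.14661409642773152
riser [ 0.3877 -0.3416  0.07  ]
scr [ 0.4245 -0.3285  0.022 ]
yaw 19.5491915599503 0.06185969652523548
rshort [ 0.6142 -0.2199  0.045 ]
scr [ 0.6442 -0.1939  0.022 ]
arm bore [0.4929 0.383  0.032 ]
cam [0.4861 0.4911 0.06  ]
yaw -86.38329171981387 0.11179333010220012
scr [0.4968 0.3452 0.016 ]
yaw -84.2009031263849 0.04128698014597202
jar [0.4218 0.4345 0.065 ]
bottle [ 0.5508 -0.3556  0.16  ]
spk [0.695  0.0528 0.163 ]
ssd [0.6305 0.4865 0.007 ]
ssd [0.6006 0.3938 0.007 ]
ssd [0.5383 0.4121 0.007 ]
ssd [0.5664 0.5059 0.007 ]
wristcam in tool [ 0.08132302  0.00053567 -0.14257638]
[[-1.15607497e-03  9.99999048e-01  7.52856147e-04]
 [-9.50007462e-01 -8.63219406e-04 -3.12226004e-01]
 [-3.12225057e-01 -1.07617563e-03  9.50007556e-01]]
[[-9.07791000e-01  4.19422682e-01 -3.39154681e-04]
 [ 4.19422807e-01  9.07790866e-01 -5.01646593e-04]
 [ 9.74795626e-05 -5.97639470e-04 -9.99999817e-01]]
```

```bash
cat >> h.py <<'E'
def need(X,yaw=None):
    p,R,o=tool(); d=R.inv().apply(np.array(X)-p)/.2
    M=R.as_matrix(); psi=np.degrees(np.arctan2(M[1,0],M[0,0]))
    print("t",o["time_s"],"pos",np.round(p,4),"psi",round(psi,2),"tilt",np.round(np.degrees(M[:2,2]),2),"F",np.round(o["wrist_force"],1),"T",np.round(o["torque"],2),"open",round(o["opening"],3))
    print("shift units",np.round(d,4))
    if yaw is not None:
        e=(yaw-psi+180)%360-180
        T=Ro.from_euler("z",yaw,degrees=True)*Ro.from_matrix(np.diag([1,-1,-1]))
        print("rot units",np.round((R.inv()*T).as_rotvec()/np.pi,4),"deg",round(e,2))
E
python3 -c "
from h import *
need([.45,0,.26],180)"
```

```text
t 0.35 pos [0.2411 0.5219 0.2311] psi 155.2 tilt [-0.01 -0.02] F [ 0.2 -0.1 -0.6] T [ 0.06  0.03 -0.04] open 0.997
shift units [-2.0427 -1.9309 -0.1439]
rot units [-1.000e-04 -0.000e+00 -1.378e-01] deg 24.8
```

```bash
python3 -m pendant '[[[-0.204,-0.193,-0.015,0,0,0],[-0.204,-0.193,-0.015,0,0,0],[-0.204,-0.193,-0.015,0,0,0],[-0.204,-0.193,-0.015,0,0,0],[-0.204,-0.193,-0.015,0,0,0],[-0.204,-0.193,-0.015,0,0,0],[-0.204,-0.193,-0.015,0,0,0],[-0.204,-0.193,-0.015,0,0,0],[-0.204,-0.193,-0.015,0,0,0]]]' 0; python3 -c "
from h import *
need([.388,-.342,.18],199.5)"
```

```text
time_s: 1.48
eef_pos: [0.434, 0.0423, 0.2602]
eef_rot: [0.003, 0.211, 0.978, 0.001]
wrist_force: [1.2, 0.3, 0.2]
opening: 1.0
t 1.475 pos [0.434  0.0423 0.2602] psi 155.69 tilt [0.37 0.04] F [1.2 0.3 0.2] T [ 0.02 -0.09 -0.01] open 1.0
shift units [-0.579  -1.847   0.3982]
rot units [ 0.0003  0.0021 -0.2434] deg 43.81
```

```bash
python3 -c "
from h import *
need([.577,-.02,.22],159.4)"
```

```text
t 1.475 pos [0.434  0.0423 0.2602] psi 155.69 tilt [0.37 0.04] F [1.2 0.3 0.2] T [ 0.02 -0.09 -0.01] open 1.0
shift units [-0.7785  0.0099  0.2052]
rot units [ 0.001   0.0018 -0.0206] deg 3.71
```

```bash
python3 -m pendant '[[[-0.26,0.003,0.068,0,0.001,-0.02],[-0.26,0.003,0.068,0,0,0],[-0.25,0.003,0.068,0,0,0],[0,0,0,0,0,0]]]'; python3 -c "
from h import *
c=cam('wrist','w1'); need([.577,-.02,.22],159.4)
crop(c,180,60,380,260,3,'w1c')"
```

```text
time_s: 1.98
eef_pos: [0.5834, -0.0213, 0.2193]
eef_rot: [0.003, 0.183, 0.983, 0.001]
wrist_force: [-1.6, -0.2, 0.2]
opening: 1.003
t 2.025 pos [ 0.5825 -0.0205  0.2205] psi 158.98 tilt [0.4  0.05] F [-0.1 -0.2  0.2] T [0.   0.01 0.01] open 1.002
shift units [ 0.0265 -0.0075  0.0023]
rot units [ 0.001   0.002  -0.0023] deg 0.42
```

View pics/w1.png

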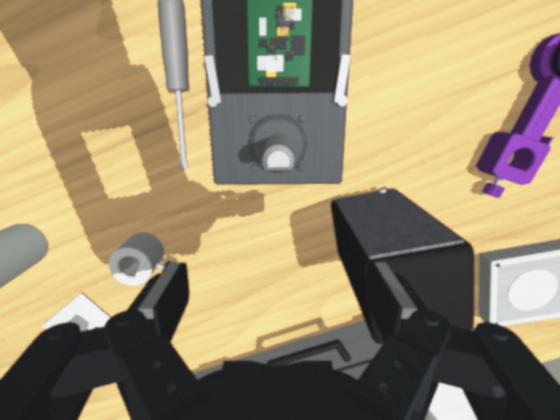

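```bash
python3 -c "
from h import *
c=cam('wrist','w2'); need([.577,-.02,.22],159.4)
import pickle; pickle.dump(c,open('w2.pkl','wb'))
crop(c,200,70,360,200,5,'w2c')"
```

```text
t 2.075 pos [ 0.582  -0.0199  0.2216] psi 159.03 tilt [0.47 0.03] F [0.7 0.1 0.5] T [ 0.01  0.05 -0.  ] open 0.999
shift units [ 0.023  -0.0096  0.0079]
rot units [ 0.0011  0.0024 -0.0021] deg 0.37
```

View pics/w2c.png

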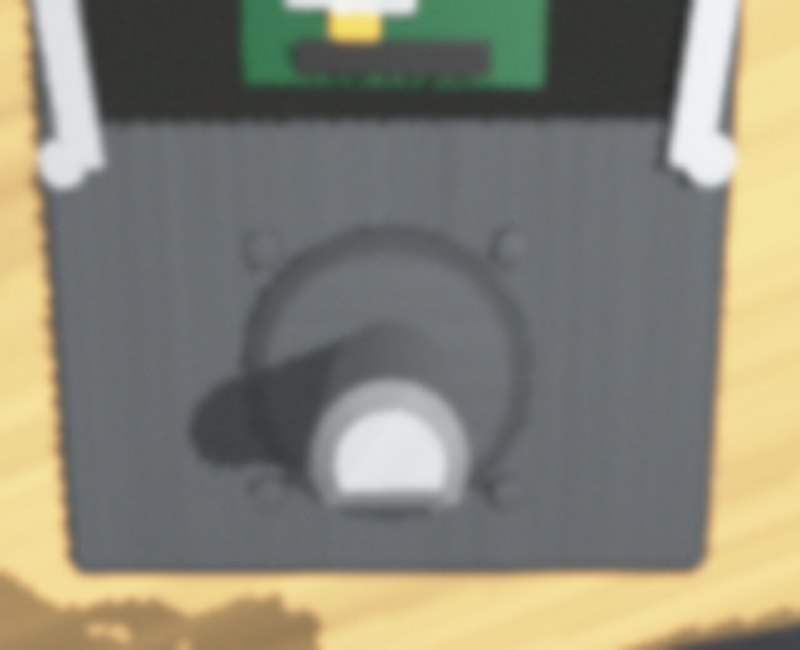

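```bash
python3 -c "
from h import *
import pickle; c=pickle.load(open('w2.pkl','rb'))
K=lambda x,y:(200+x/5,70+y/5)
print('col',plane(c,*K(390,463),.124))
a=plane(c,*K(90,570),.016);b=plane(c,*K(690,570),.016);d=b-a;print(a,b,np.degrees(np.arctan2(d[1],d[0]))-90)
L=plane(c,*K(243,360),.026);Rr=plane(c,*K(530,360),.026);print(L,Rr,(L+Rr)/2,np.linalg.norm(L-Rr))
print(plane(c,*K(388,222),.026))
# side edges of the plate: sub-pixel via gradient
g=cv2.cvtColor(c['pixels'],cv2.COLOR_BGR2GRAY).astype(float)
pts=[]
for u in range(225,332,3):
    col=cv2.GaussianBlur(g,(0,0),1)[176:192,u]; k=np.argmax(np.abs(np.diff(col))); pts.append((u,176.5+k))
pts=np.array(pts); l=np.polyfit(pts[:,0],pts[:,1],1); print(l)
a=plane(c,225,np.polyval(l,225),.016);b=plane(c,330,np.polyval(l,330),.016);d=b-a;yaw=np.arctan2(d[1],d[0])-np.pi/2;print(np.degrees(yaw))
n=np.array([np.cos(yaw),np.sin(yaw)]); print('col x from edge',(a[:2]@n)-.048)
print('col along x', plane(c,*K(390,463),.124)[:2]@n)
"
```

```text
col [ 0.54927537 -0.00629332  0.124     ]
[ 0.56725092 -0.08727039  0.016     ] [0.61749881 0.04281465 0.016     ] -21.120030615812055
[ 0.53471521 -0.03416759  0.026     ] [0.55703601 0.02367712 0.026     ] [ 0.54587561 -0.00524524  0.026     ] 0.06200183975492618
[0.51924851 0.00534449 0.026     ]
[2.5077743e-16 1.8450000e+02]
-21.120275746850258
col x from edge 0.5131922669303073
col along x 0.514646040940794
```

```bash
python3 -c "
from h import *
need([.388,-.342,.19],199.5)"
```

```text
t 2.075 pos [ 0.582  -0.0199  0.2216] psi 159.03 tilt [0.47 0.03] F [0.7 0.1 0.5] T [ 0.01  0.05 -0.  ] open 0.999
shift units [ 0.3302 -1.8517  0.1491]
rot units [ 2.000e-04  2.700e-03 -2.248e-01] deg 40.47
```

```bash
python3 -m pendant '[[[0.047,-0.264,0.02,0,0.0027,0],[0.047,-0.264,0.02,0,0,0],[0.047,-0.264,0.02,0,0,0],[0.047,-0.264,0.02,0,0,0],[0.047,-0.264,0.02,0,0,0],[0.047,-0.264,0.02,0,0,0],[0.047,-0.264,0.02,0,0,-0.045],[0,0,0,0,0,-0.045],[0,0,0,0,0,-0.045],[0,0,0,0,0,-0.045],[0,0,0,0,0,-0.045],[0,0,0,0,0,0]]]'; python3 -c "
from h import *
need([.388,-.342,.19],199.5)
c=cam('wrist','w3')
import pickle; pickle.dump(c,open('w3.pkl','wb'))
"
```

```text
time_s: 3.58
eef_pos: [0.3812, -0.3411, 0.2085]
eef_rot: [0.009, -0.186, 0.983, -0.009]
wrist_force: [1.1, 0.2, 0.3]
opening: 0.999
t 3.575 pos [ 0.3812 -0.3411  0.2085] psi -158.58 tilt [ 1.18 -0.87] F [1.1 0.2 0.3] T [-0.01 -0.    0.04] open 0.999
shift units [-0.0287 -0.0144  0.0932]
rot units [-0.0068  0.0044  0.0106] deg -1.92
```

View pics/w3.png

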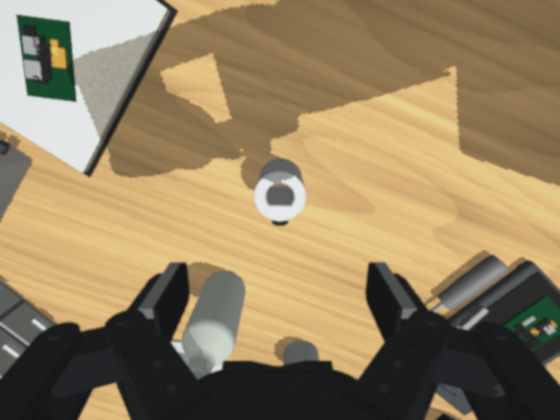

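```bash
python3 -c "
from h import *
import pickle; c=pickle.load(open('w3.pkl','rb'))
crop(c,240,150,320,235,8,'w3c')
g=cv2.cvtColor(c['pixels'],cv2.COLOR_BGR2GRAY); hsv=cv2.cvtColor(c['pixels'],cv2.COLOR_BGR2HSV)
m=((g>190)&(hsv[...,1]<40)).astype(np.uint8); m[:150]=0;m[235:]=0;m[:,:240]=0;m[:,320:]=0
cs,h=cv2.findContours(m,cv2.RETR_CCOMP,cv2.CHAIN_APPROX_NONE)
for k,q in enumerate(cs):
    if len(q)>20: print(k,len(q),cv2.fitEllipse(q),h[0][k], cv2.minAreaRect(q))
q=max(cs,key=len);e=cv2.fitEllipse(q); print(plane(c,*e[0],.07))
need([.388,-.342,.19],199.5)
"
```

```text
0 207 ((279.56878662109375, 197.6607666015625), (41.59517288208008, 48.902347564697266), 87.3952865600586) [-1 -1 -1 -1] ((279.69696044921875, 198.9535675048828), (42.17304611206055, 51.419185638427734), 86.18592071533203)
[ 0.38798284 -0.33823161  0.07      ]
t 3.625 pos [ 0.3813 -0.3412  0.2085] psi -158.66 tilt [ 1.18 -0.88] F [0.5 0.9 0.1] T [ 0.05  0.04 -0.08] open 1.0
shift units [-0.0283 -0.0137  0.0933]
rot units [-0.0069  0.0045  0.0102] deg -1.84
```

View pics/w3c.png

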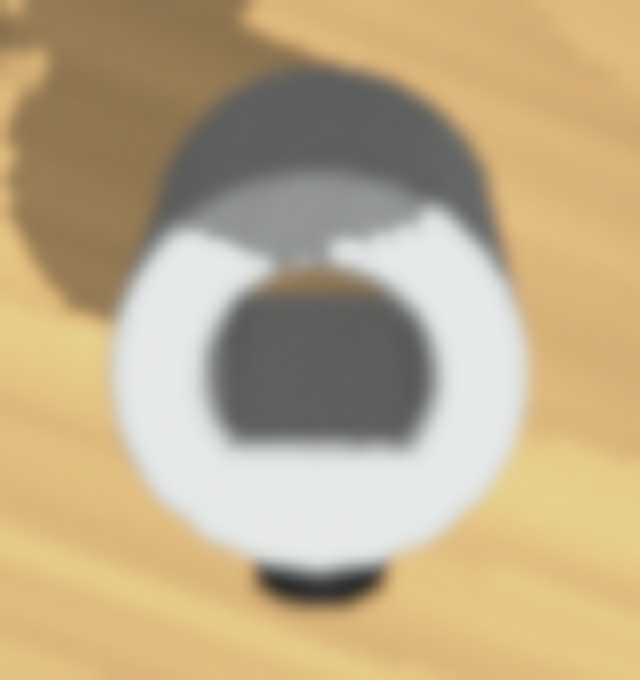

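```bash
python3 -c "
from h import *
import pickle; c=pickle.load(open('w3.pkl','rb'))
K=lambda x,y:(240+x/8,150+y/8)
r=plane(c,*K(320.5,370),.07);print(r)
a=plane(c,*K(230,443.5),.07);b=plane(c,*K(415,442),.07);d=b-a;print(np.degrees(np.arctan2(d[1],d[0]))-90)
s=plane(c,*K(321,600),.022);d=s-r;print('screw yaw',np.degrees(np.arctan2(d[1],d[0])),np.linalg.norm(d))
for e in [(113,370),(528,370)]: print(np.linalg.norm(plane(c,*K(*e),.07)-r))
psi=200.5
need([r[0],r[1],.034],psi)
"
```

```text
[ 0.38649471 -0.33831148  0.07      ]
22.271168460618583
screw yaw 20.856369560709215 0.0692548566389684
0.024771180320561824
0.024673411035900723
t 3.625 pos [ 0.3813 -0.3412  0.2085] psi -158.66 tilt [ 1.18 -0.88] F [0.5 0.9 0.1] T [ 0.05  0.04 -0.08] open 1.0
shift units [-0.0174  0.0232  0.8726]
rot units [-0.0069  0.0044  0.0046] deg -0.84
```

```bash
python3 -m pendant '[[[-0.017,0.023,0.1,-0.007,0.0044,0],[0,0,0.15,0,0,0],[0,0,0.15,0,0,0],[0,0,0,0,0,0]]]'; python3 -c "
from h import *
need([.3865,-.3383,.036],201.3)
"
```

```text
time_s: 4.12
eef_pos: [0.3831, -0.333, 0.1242]
eef_rot: [-0.001, -0.182, 0.983, 0.002]
wrist_force: [-0.1, 0.7, -0.2]
opening: 1.003
t 4.125 pos [ 0.3831 -0.333   0.1242] psi -159.03 tilt [-0.19  0.16] F [-0.1  0.7 -0.2] T [-0.03  0.    0.02] open 1.003
shift units [-0.007  -0.0325  0.441 ]
rot units [ 0.0012 -0.0006 -0.0019] deg 0.33
```

```bash
python3 -m pendant '[[[-0.007,-0.03,0.1,0.001,-0.0005,-0.002],[0,0,0.12,0,0,0],[0,0,0.12,0,0,0],[0,0,0.09,0,0,0],[0,0,0,0,0,0]]]'; python3 -c "
from h import *
c=cam('wrist','w4')
need([.3865,-.3383,.036],201.3)
"
```

```text
time_s: 4.75
eef_pos: [0.3889, -0.3391, 0.039]
eef_rot: [0.0, -0.183, 0.983, -0.001]
wrist_force: [-0.9, 0.6, 0.4]
opening: 0.998
t 4.8 pos [ 0.3894 -0.3397  0.0399] psi -158.87 tilt [ 0.08 -0.19] F [0.6 0.5 0.4] T [ 0.02 -0.03 -0.03] open 1.004
shift units [0.011  0.0118 0.0193]
rot units [-0.0011  0.0001 -0.0009] deg 0.17
```

View pics/w4.png

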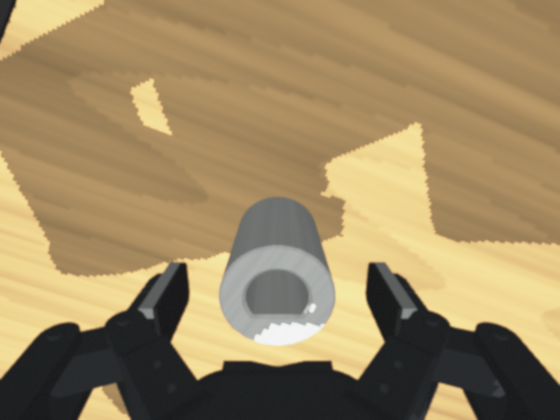

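```bash
python3 -m pendant '[[[0.011,0.012,0.015,-0.001,0,0],[0,0,0,0,0,0]]]'; python3 -m pendant '[[[0,0,0,0,0,0],[0,0,0,0,0,0],[0,0,0,0,0,0],[0,0,0,0,0,0],[0,0,0,0,0,0],[0,0,0,0,0,0]]]' 1; python3 -c "
from h import *
c=cam('wrist','w5')
need([.3865,-.3383,.036],201.3)
"
```

```text
time_s: 5.05
eef_pos: [0.3873, -0.3393, 0.0388]
eef_rot: [0.001, -0.183, 0.983, -0.001]
wrist_force: [0.2, 0.0, 0.6]
opening: 0.999
time_s: 5.8
eef_pos: [0.3879, -0.3401, 0.0402]
eef_rot: [0.001, -0.183, 0.983, -0.003]
wrist_force: [1.1, 0.9, 1.3]
opening: 0.568
t 5.85 pos [ 0.388  -0.3402  0.0403] psi -158.9 tilt [ 0.2  -0.27] F [ 0.5 -0.7  1.9] T [ 0.12  0.02 -0.02] open 0.574
shift units [0.0034 0.0115 0.0213]
rot units [-0.0018  0.0005 -0.0011] deg 0.2
```

View pics/w5.png

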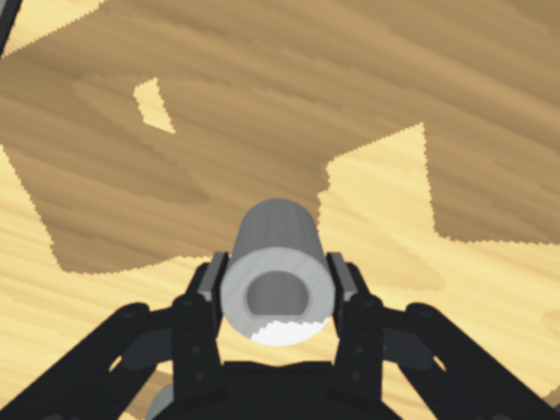

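```bash
python3 -c "
from h import *
c=cam('wrist')
import pickle; pickle.dump((c,tool()[0],tool()[1].as_matrix()),open('w5.pkl','wb'))
crop(c,200,180,360,360,4,'w5c')
"
```

```text
(no output)
```

View pics/w5c.png

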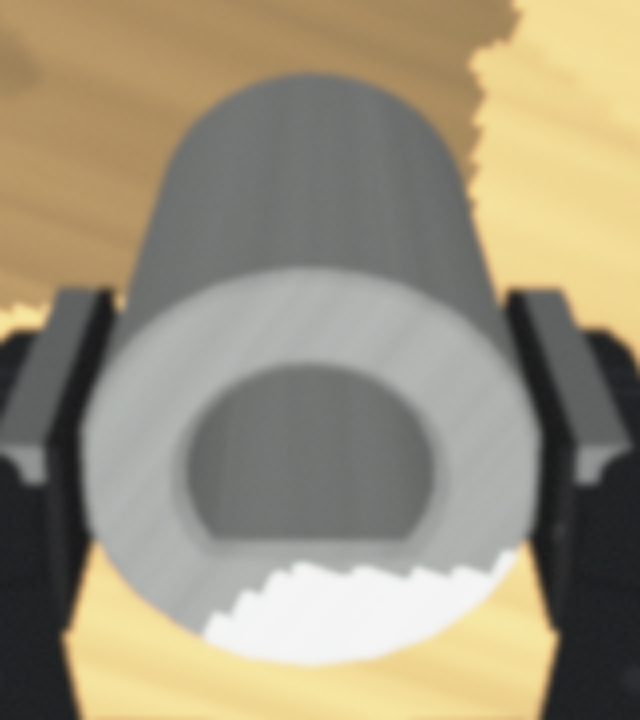

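```bash
python3 -c "
from h import *
import pickle; c,p,M=pickle.load(open('w5.pkl','rb'))
K=lambda x,y:(200+x/4,180+y/4)
Q=lambda x,y,z:(plane(c,*K(x,y),z)-p)@M*1000
for z in [.07]:
  a,b,l,r=Q(311,268,z),Q(311,665,z),Q(83,460,z),Q(540,460,z)
  print(a,b,(a+b)/2,a[0]-b[0]); print(l,r,(l+r)/2)
  a,b=Q(210,540,z),Q(405,540,z); print(a,b,np.degrees(np.arctan2(b[0]-a[0],b[1]-a[1])))
  a,b=Q(205,556,z),Q(418,556,z); print(a,b)
print(p,proj(c,p),'flag tcp')
"
```

```text
[ 25.21580862   1.35840809 -29.79563595] [-24.60288297   1.33500981 -29.71644675] [  0.30646282   1.34670895 -29.75604135] 49.81869158733228
[  2.50773441 -23.0248717  -29.61927687] [  2.6674338   25.76030894 -29.90028722] [  2.58758411   1.36771862 -29.75978205]
[ -7.66280665  -9.70789223 -29.67977653] [ -7.58077137  11.61564474 -29.80262288] 0.22042554035872644
[ -9.76792128 -10.31301739 -29.67295357] [ -9.67511619  13.09150453 -29.807793  ]
[ 0.38793804 -0.34019617  0.04025273] [275.09002068 265.41559229] flag tcp
```

```bash
python3 -m pendant '[[[0,0,-0.05,0,0,0],[0,0,-0.15,0,0,0],[0,0,-0.2,0,0,0],[0,0,-0.2,0,0,0],[0,0,-0.2,0,0,0],[0,0,-0.1,0,0,0],[0,0,0,0,0,0]]]'; python3 -c "
from h import *
need([.5488,-.0082,.22],158.9)
"
```

```text
time_s: 6.78
eef_pos: [0.3856, -0.337, 0.2257]
eef_rot: [0.0, -0.183, 0.983, -0.0]
wrist_force: [-0.4, 0.6, -3.7]
opening: 0.565
t 6.775 pos [ 0.3856 -0.337   0.2257] psi -158.89 tilt [ 0.   -0.01] F [-0.4  0.6 -3.7] T [ 0.01  0.03 -0.04] open 0.565
shift units [-1.3533  1.2398  0.0282]
rot units [-1.000e-04  0.000e+00  2.345e-01] deg -42.21
```

```bash
python3 -m pendant '[[[-0.1,0.09,0,0,0,0],[-0.2,0.185,0,0,0,0],[-0.21,0.192,0,0,0,0],[-0.21,0.192,0,0,0,0],[-0.21,0.192,0,0,0,0],[-0.21,0.192,0,0,0,0],[-0.15,0.14,0,0,0,0],[0,0,0,0,0,0.04],[0,0,0,0,0,0.05],[0,0,0,0,0,0.05],[0,0,0,0,0,0.05],[0,0,0,0,0,0.04]]]'; python3 -c "
from h import *
need([.5488,-.0082,.22],158.9)
"
```

```text
time_s: 8.28
eef_pos: [0.5357, -0.0089, 0.2064]
eef_rot: [-0.014, 0.188, 0.982, 0.002]
wrist_force: [0.2, -0.7, -2.7]
opening: 0.571
t 8.275 pos [ 0.5357 -0.0089  0.2064] psi 158.34 tilt [-1.54  0.57] F [ 0.2 -0.7 -2.7] T [ 0.   -0.05  0.03] open 0.571
shift units [-0.0574  0.0272 -0.0699]
rot units [-0.0002 -0.0091 -0.0031] deg 0.56
```

```bash
python3 -m pendant '[[[-0.057,0.027,0,0,-0.009,-0.003],[0,0,0,0,0,0]]]'; python3 -c "
from h import *
need([.5488,-.0082,.2],158.9)
"
```

```text
time_s: 8.52
eef_pos: [0.5478, -0.0077, 0.2035]
eef_rot: [-0.001, 0.181, 0.983, -0.0]
wrist_force: [-0.3, 0.8, -1.8]
opening: 0.572
t 8.525 pos [ 0.5478 -0.0077  0.2035] psi 159.11 tilt [-0.14 -0.01] F [-0.3  0.8 -1.8] T [0.06 0.03 0.04] open 0.572
shift units [-0.0054 -0.0004  0.0173]
rot units [-0.0003 -0.0007  0.0011] deg -0.21
```

```bash
python3 -m pendant '[[[-0.005,0,0.08,0,-0.0007,0.001],[0,0,0.08,0,0,0],[0,0,0,0,0,0]]]'; python3 -c "
from h import *
need([.5488,-.0082,.165],158.9)
c=cam('wrist','w6'); s=cam('side'); crop(s,250,140,400,290,4,'s6')
"
```

```text
time_s: 8.9
eef_pos: [0.5476, -0.0078, 0.1676]
eef_rot: [-0.002, 0.182, 0.983, -0.0]
wrist_force: [-0.1, 0.1, -2.2]
opening: 0.567
t 8.9 pos [ 0.5476 -0.0078  0.1676] psi 159.08 tilt [-0.18 -0.02] F [-0.1  0.1 -2.2] T [-0.03 -0.04 -0.03] open 0.567
shift units [-0.0062  0.0003  0.013 ]
rot units [-0.0005 -0.0009  0.001 ] deg -0.18
```

View pics/w6.png

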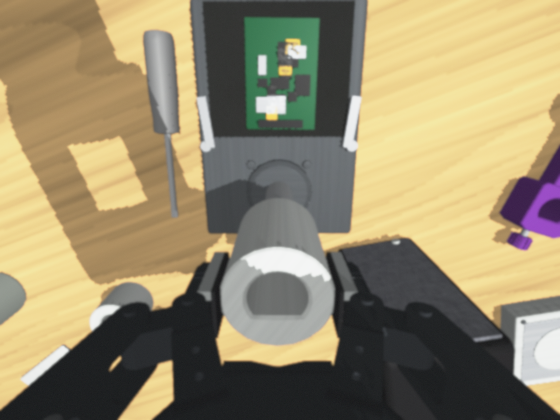

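View pics/s6.png

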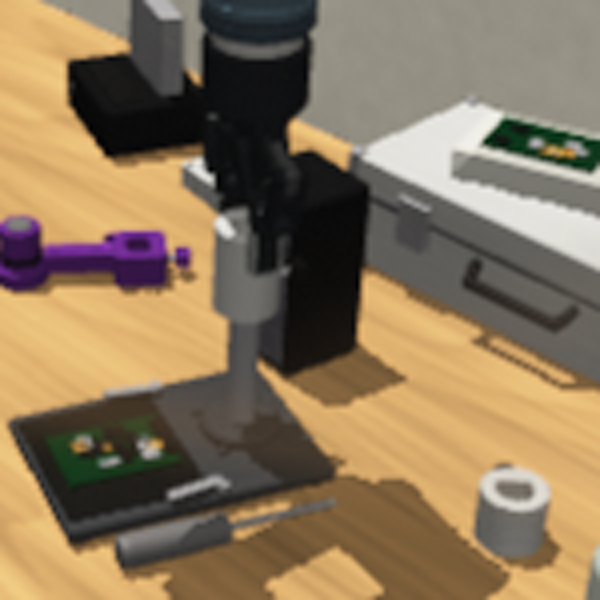

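```bash
python3 -m pendant '[[[-0.006,0,0.02,0,-0.0008,0.001],[0,0,0.02,0,0,0],[0,0,0.02,0,0,0],[0,0,0,0,0,0]]]'; python3 -c "
from h import *
need([.5488,-.0082,.145],158.9)
"
```

```text
time_s: 9.5
eef_pos: [0.5505, -0.0085, 0.1578]
eef_rot: [0.002, 0.183, 0.983, -0.001]
wrist_force: [-1.2, 0.9, -3.2]
opening: 0.571
t 9.5 pos [ 0.5505 -0.0085  0.1578] psi 158.89 tilt [ 0.21 -0.11] F [-1.2  0.9 -3.2] T [0.19 0.25 0.03] open 0.571
shift units [ 0.0088 -0.0017  0.0638]
rot units [-0.0001  0.0013 -0.0001] deg 0.01
```

```bash
python3 -m pendant '[[[0.004,0,0.025,0,0.001,0],[0,0,0.025,0,0,0],[0,0,0,0,0,0]]]'; python3 -c "
from h import *
need([.5488,-.0082,.145],158.9)
"
```

```text
time_s: 9.88
eef_pos: [0.55, -0.0084, 0.1471]
eef_rot: [0.001, 0.183, 0.983, -0.0]
wrist_force: [-0.2, -0.3, -2.3]
opening: 0.573
t 9.875 pos [ 0.55   -0.0084  0.1471] psi 158.9 tilt [ 0.07 -0.07] F [-0.2 -0.3 -2.3] T [-0.04 -0.05  0.  ] open 0.573
shift units [ 0.0058 -0.0012  0.0106]
rot units [-0.0002  0.0005 -0.    ] deg 0.0
```

```bash
python3 -m pendant '[[[0.001,0,0.03,0,0.0004,0],[0,0,0.03,0,0,0],[0,0,0.03,0,0,0],[0,0,0.03,0,0,0],[0,0,0.03,0,0,0],[0,0,0,0,0,0]]]'; python3 -c "
from h import *
need([.55,-.0084,.066],158.9)
"
```

```text
time_s: 10.62
eef_pos: [0.5497, -0.0083, 0.1147]
eef_rot: [-0.0, 0.183, 0.983, -0.0]
wrist_force: [-0.5, -0.7, -2.2]
opening: 0.57
t 10.625 pos [ 0.5497 -0.0083  0.1147] psi 158.89 tilt [-0.02 -0.03] F [-0.5 -0.7 -2.2] T [-0.03  0.   -0.02] open 0.57
shift units [-0.0015  0.0004  0.2433]
rot units [-0.0002 -0.     -0.    ] deg 0.01
```

```bash
python3 -m pendant '[[[0,0,0.03,0,0,0],[0,0,0.03,0,0,0],[0,0,0.03,0,0,0],[0,0,0.03,0,0,0],[0,0,0.03,0,0,0],[0,0,0.03,0,0,0],[0,0,0,0,0,0]]]'; python3 -c "
from h import *
need([.55,-.0084,.066],158.9)
"
```

```text
time_s: 11.5
eef_pos: [0.5498, -0.0083, 0.0761]
eef_rot: [-0.0, 0.183, 0.983, -0.0]
wrist_force: [-0.1, 0.7, -2.2]
opening: 0.57
t 11.5 pos [ 0.5498 -0.0083  0.0761] psi 158.9 tilt [-0.02 -0.03] F [-0.1  0.7 -2.2] T [-0.01  0.   -0.02] open 0.57
shift units [-0.0014 -0.0001  0.0506]
rot units [-0.0002 -0.     -0.    ] deg 0.0
```

```bash
python3 -m pendant '[[[0,0,0.02,0,0,0],[0,0,0.02,0,0,0],[0,0,0.015,0,0,0],[0,0,0,0,0,0]]]'; python3 -m pendant '[[[0,0,0.015,0,0,0],[0,0,0.015,0,0,0]]]';python3 -c "
from h import *
need([.55,-.0084,.066],158.9)
"
```

```text
time_s: 12.0
eef_pos: [0.5503, -0.0082, 0.0664]
eef_rot: [0.0, 0.183, 0.983, -0.0]
wrist_force: [-1.7, 0.8, -3.1]
opening: 0.57
time_s: 12.25
eef_pos: [0.5504, -0.0081, 0.0662]
eef_rot: [-0.0, 0.182, 0.983, -0.001]
wrist_force: [-15.7, 3.8, 29.3]
opening: 0.576
t 12.25 pos [ 0.5504 -0.0081  0.0662] psi 158.99 tilt [-0.07 -0.08] F [-15.7   3.8  29.3] T [ 0.12  2.58 -0.11] open 0.576
shift units [ 0.0016 -0.0021  0.0009]
rot units [-0.0006 -0.0002  0.0005] deg -0.09
```

```bash
python3 -m pendant '[[[0,0,0,0,0,0],[0,0,0,0,0,0]]]'; python3 -m pendant '[[[0,0,0,0,0,0],[0,0,0,0,0,0],[0,0,0,0,0,0],[0,0,0,0,0,0],[0,0,0,0,0,0]]]' 0;python3 -c "
from h import *
need([.55,-.0084,.2],158.9)
"
```

```text
time_s: 12.5
eef_pos: [0.5504, -0.008, 0.0667]
eef_rot: [-0.0, 0.182, 0.983, -0.001]
wrist_force: [-1.5, 0.8, -2.8]
opening: 0.571
time_s: 13.12
eef_pos: [0.5521, -0.0089, 0.0669]
eef_rot: [0.001, 0.182, 0.983, -0.001]
wrist_force: [-0.4, 0.9, 0.4]
opening: 0.996
t 13.125 pos [ 0.5521 -0.0089  0.0669] psi 158.98 tilt [ 0.14 -0.15] F [-0.4  0.9  0.4] T [ 0.02 -0.09  0.  ] open 0.996
shift units [ 0.0083 -0.0026 -0.6654]
rot units [-0.0005  0.001   0.0005] deg -0.08
```

```bash
python3 -m pendant '[[[0,0,-0.06,0,0,0],[0,0,-0.15,0,0,0],[0,0,-0.15,0,0,0],[-0.05,0,-0.2,0,0,0],[-0.05,0,-0.2,0,0,0],[0,0,0,0,0,0]]]';python3 -c "
from h import *
need([.493,.383,.22],93.6)
c=cam('wrist','w7')
import pickle; pickle.dump(c,open('w7.pkl','wb'))
"
```

```text
time_s: 13.88
eef_pos: [0.571, -0.0158, 0.228]
eef_rot: [0.003, 0.182, 0.983, -0.001]
wrist_force: [-0.2, 0.0, -0.0]
opening: 1.001
t 13.875 pos [ 0.571  -0.0158  0.228 ] psi 158.99 tilt [ 0.28 -0.19] F [-0.2  0.  -0. ] T [-0.03  0.02  0.06] open 1.001
shift units [1.0791 1.7215 0.0312]
rot units [0.0007 0.0019 0.3633] deg -65.39
```

View pics/w7.png

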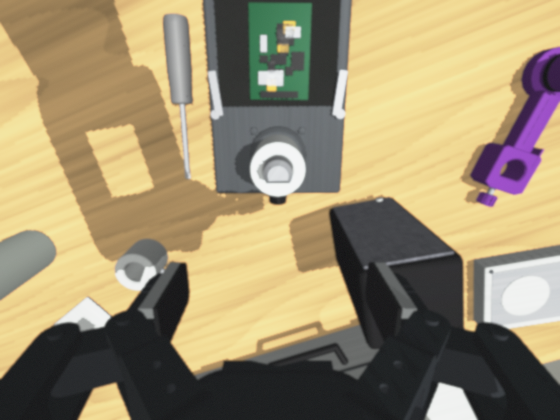

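```bash
python3 -m pendant '[[[0.15,0.24,0,0,0,0],[0.15,0.24,0,0,0,0],[0.15,0.24,0,0,0,0],[0.15,0.24,0,0,0,0],[0.15,0.24,0,0,0,0],[0.15,0.24,0,0,0,0],[0.15,0.24,0,0,0,0],[0,0,0,0,0,0.045],[0,0,0,0,0,0.045],[0,0,0,0,0,0.045],[0,0,0,0,0,0.045],[0,0,0,0,0,0.045]]]';python3 -c "
from h import *
need([.493,.373,.2],93.6)
"
```

```text
time_s: 15.42
eef_pos: [0.4793, 0.383, 0.2089]
eef_rot: [-0.007, 0.521, 0.854, -0.012]
wrist_force: [-0.2, -0.5, -0.4]
opening: 1.002
t 15.425 pos [0.4793 0.383  0.2089] psi 117.23 tilt [-1.4  -0.69] F [-0.2 -0.5 -0.4] T [0.05 0.02 0.  ] open 1.002
shift units [-0.0761  0.0393  0.0434]
rot units [-0.0086  0.0016  0.1313] deg -23.63
```

```bash
python3 -m pendant '[[[-0.076,0.04,0,0,0,0.045],[0,0,0,0,0,0.045],[0,0,0,0,0,0.045],[0,0,0,0,0,0]]]';python3 -c "
from h import *
need([.493,.373,.2],93.6)
"
```

```text
time_s: 15.92
eef_pos: [0.4893, 0.3711, 0.2028]
eef_rot: [-0.007, 0.693, 0.72, -0.018]
wrist_force: [-0.0, 1.1, 0.4]
opening: 1.003
t 15.925 pos [0.4893 0.3711 0.2028] psi 92.21 tilt [-1.98 -0.97] F [-0.   1.1  0.4] T [-0.04 -0.04  0.01] open 1.003
shift units [0.009  0.0193 0.0133]
rot units [-0.0113  0.0048 -0.0078] deg 1.39
```

```bash
python3 -m pendant '[[[0.009,0.019,0,-0.0113,0.0048,-0.0078],[0,0,0,0,0,0]]]';python3 -c "
from h import *
need([.493,.373,.2],93.6)
c=cam('wrist','w8')
import pickle; pickle.dump((c,tool()[0],tool()[1].as_matrix()),open('w8.pkl','wb'))
crop(c,200,80,360,280,4,'w8c')
"
```

```text
time_s: 16.18
eef_pos: [0.4917, 0.3726, 0.2009]
eef_rot: [-0.0, 0.682, 0.731, -0.001]
wrist_force: [-0.5, -1.0, -0.0]
opening: 0.999
t 16.175 pos [0.4917 0.3726 0.2009] psi 93.97 tilt [-0.14 -0.07] F [-0.5 -1.  -0. ] T [-0.01  0.03  0.01] open 0.999
shift units [0.0017 0.0065 0.0043]
rot units [-0.0008  0.0004  0.0021] deg -0.37
```

View pics/w8.png

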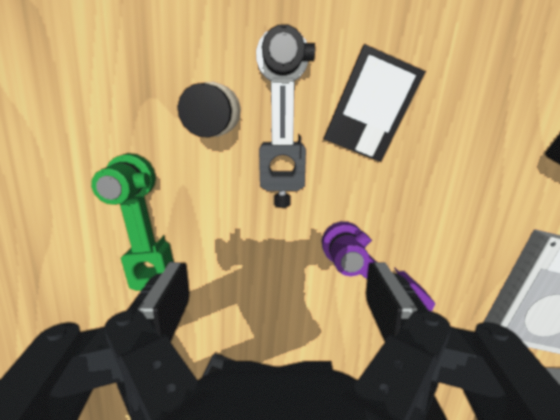

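View pics/w8c.png

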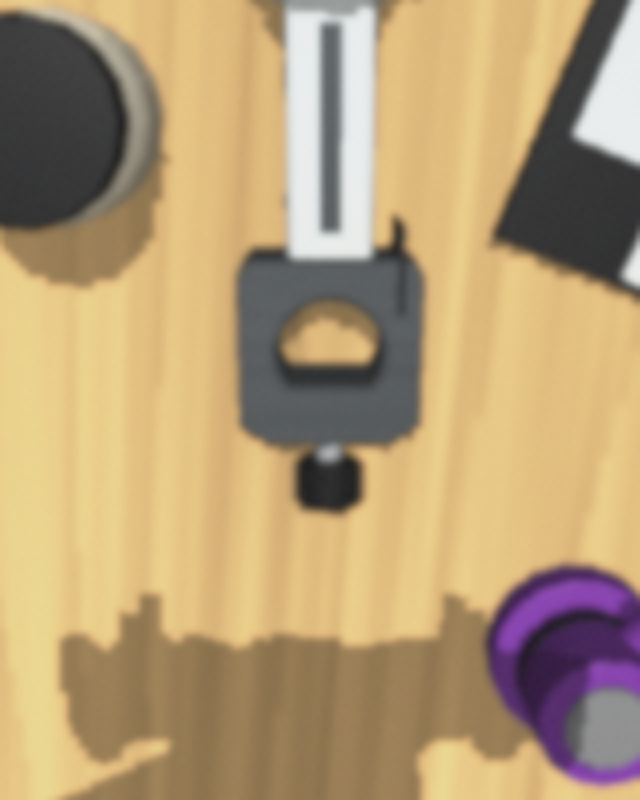

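```bash
python3 -c "
from h import *
import pickle; c,p,M=pickle.load(open('w8.pkl','rb'))
K=lambda x,y:(200+x/4,80+y/4)
Q=lambda x,y,z:(plane(c,*K(x,y),z)-p)@M*1000
l,r,b,t=Q(238,350,.032),Q(422,350,.032),Q(330,443,.032),Q(330,256,.032)
print(l,r,b,t); print('ctr',(l+r)/2,(t+b)/2)
a=Q(331.5,255,.028);d=Q(333,10,.028);print(a,d,np.degrees(np.arctan2(d[1]-a[1],d[0]-a[0])))
l,r=Q(285,365,.032),Q(378,365,.032); print(l,r)
print('bore top',Q(330,298,.032))
j=(plane(c,206,109,.065)-p)@M*1000; print('jar',j)
h=(plane(c,284,46,.056)-p)@M*1000; print('head',h)
"
```

```text
[ 17.83267677 -19.01759024 168.91150416] [ 17.835668    28.12680363 168.77942579] [ -6.9159479    4.68312905 168.87489788] [ 41.67091506   4.44023207 168.81709192]
ctr [ 17.83417239   4.5546067  168.84546498] [ 17.37748358   4.56168056 168.8459949 ]
[ 41.41425033   4.88829197 172.81616424] [ 99.24573388   4.9349213  172.74641896] 0.046197387038031876
[ 13.92182019  -6.99692015 168.88253601] [ 13.92414461  16.92399969 168.81551889]
bore top [ 31.16159      4.49277062 168.82959533]
jar [ 75.81465821 -62.42284366 135.96315453]
head [126.22476883   4.87711119 144.71397474]
```

```bash
python3 -m pendant '[[[0.1,0.011,0.05,-0.0008,0.0004,0],[0,0,0.15,0,0,0],[0,0,0.15,0,0,0],[0,0,0.15,0,0,0],[0,0,0.1,0,0,0],[0,0,0,0,0,0]]]';python3 -c "
from h import *
p=np.array([0.4917, 0.3726]);a=np.radians(93.97);x=np.array([np.cos(a),np.sin(a)]);y=np.array([np.sin(a),-np.cos(a)])
t=p+x*.0205+y*.0023;print(t)
need([*t,.008],93.97)
c=cam('wrist','w9')
"
```

```text
time_s: 16.98
eef_pos: [0.4915, 0.3986, 0.0745]
eef_rot: [-0.001, 0.681, 0.733, -0.001]
wrist_force: [-0.5, 0.5, -0.4]
opening: 0.998
[0.49257518 0.39321005]
t 16.975 pos [0.4915 0.3986 0.0745] psi 94.19 tilt [-0.15  0.04] F [-0.5  0.5 -0.4] T [-0.07  0.01 -0.03] open 0.998
shift units [-0.0274  0.0041  0.3323]
rot units [-0.0008 -0.0003  0.0012] deg -0.22
```

View pics/w9.png

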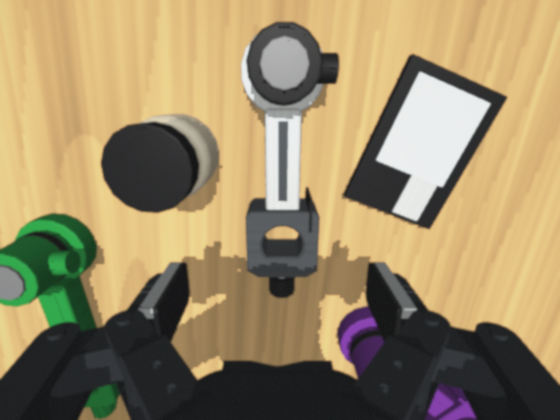

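```bash
python3 -m pendant '[[[-0.027,0.004,0.1,-0.0008,-0.0003,0.001],[0,0,0.08,0,0,0],[0,0,0.06,0,0,0],[0,0,0,0,0,0]]]';python3 -c "
from h import *
need([.4926,.3932,.008],93.97)
c=cam('wrist')
import pickle; pickle.dump((c,tool()[0],tool()[1].as_matrix()),open('w10.pkl','wb'))
crop(c,180,150,380,350,4,'w10c')
"
```

```text
time_s: 17.52
eef_pos: [0.497, 0.3963, 0.0308]
eef_rot: [0.002, 0.682, 0.732, 0.005]
wrist_force: [-0.4, 0.6, 0.8]
opening: 1.003
t 17.525 pos [0.497  0.3963 0.0308] psi 94.04 tilt [0.51 0.29] F [-0.4  0.6  0.8] T [-0.02 -0.01  0.  ] open 1.003
shift units [-0.0144 -0.0239  0.1138]
rot units [ 0.0029 -0.0014  0.0004] deg -0.07
```

View pics/w10c.png

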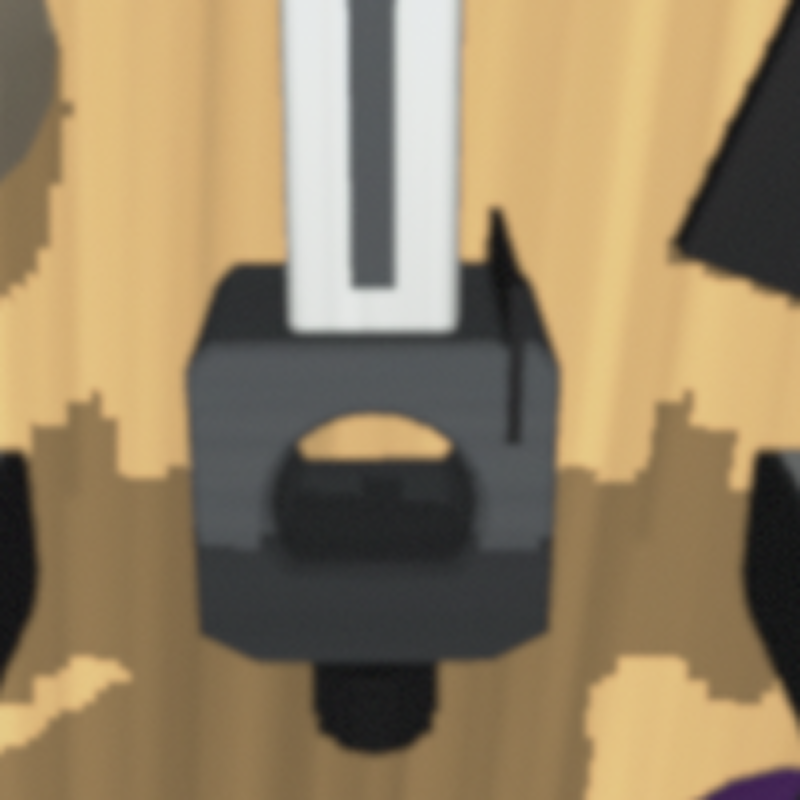

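```bash
python3 -m pendant '[[[-0.014,-0.022,0.03,0.0025,-0.001,0],[0,0,0.05,0,0,0],[0,0,0.025,0,0,0],[0,0,0,0,0,0]]]';python3 -c "
from h import *
need([.4926,.3932,.008],93.97)
c=cam('wrist','w11')
import pickle; pickle.dump((c,tool()[0],tool()[1].as_matrix()),open('w11.pkl','wb'))
"
```

```text
time_s: 18.08
eef_pos: [0.4939, 0.3938, 0.0104]
eef_rot: [0.0, 0.682, 0.732, 0.002]
wrist_force: [-0.8, 0.4, -0.4]
opening: 0.996
t 18.075 pos [0.4939 0.3938 0.0104] psi 94.04 tilt [0.21 0.16] F [-0.8  0.4 -0.4] T [ 0.03 -0.08 -0.02] open 0.996
shift units [-0.0028 -0.0066  0.0118]
rot units [ 0.0012 -0.0008  0.0004] deg -0.07
```

View pics/w11.png

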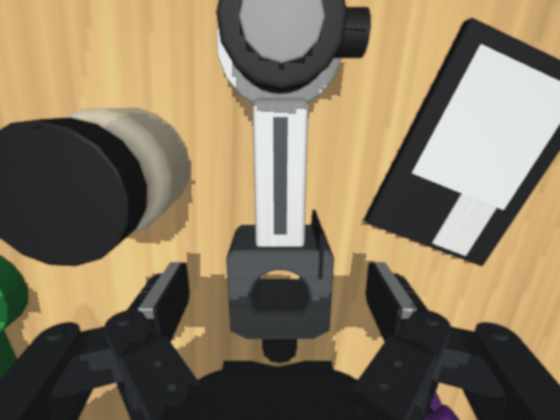

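```bash
python3 -m pendant '[[[-0.003,-0.003,0.012,0.001,-0.0008,0],[0,0,0.003,0,0,0]]]'; python3 -m pendant '[[[0,0,0,0,0,0],[0,0,0,0,0,0],[0,0,0,0,0,0],[0,0,0,0,0,0],[0,0,0,0,0,0],[0,0,0,0,0,0]]]' 1;python3 -c "
from h import *
need([.4926,.3932,.008],93.97)
c=cam('wrist','w12')
import pickle; pickle.dump((c,tool()[0],tool()[1].as_matrix()),open('w12.pkl','wb'))
crop(c,180,180,380,370,4,'w12c')
"
```

```text
time_s: 18.38
eef_pos: [0.4937, 0.3934, 0.0078]
eef_rot: [0.0, 0.682, 0.732, 0.001]
wrist_force: [-0.1, -0.3, -0.4]
opening: 1.002
time_s: 19.12
eef_pos: [0.4943, 0.3937, 0.0085]
eef_rot: [0.001, 0.682, 0.732, 0.001]
wrist_force: [0.6, 0.5, 1.1]
opening: 0.553
t 19.125 pos [0.4943 0.3937 0.0085] psi 94.04 tilt [0.15 0.05] F [0.6 0.5 1.1] T [-0.03  0.1   0.03] open 0.553
shift units [-0.0019 -0.0087  0.0023]
rot units [ 0.0009 -0.0002  0.0004] deg -0.07
```

View pics/w12c.png

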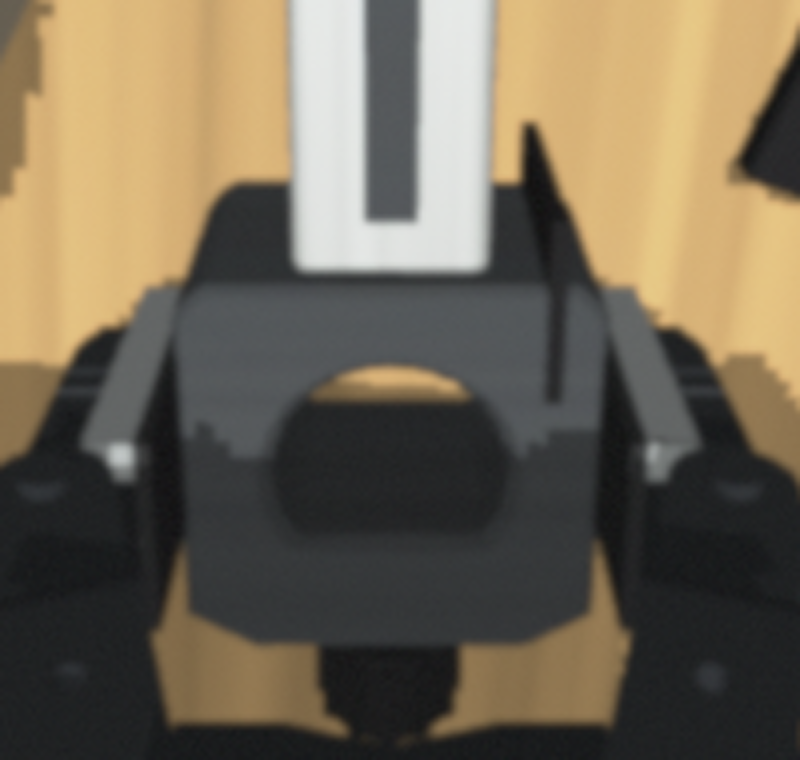

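```bash
python3 -c "
from h import *
import pickle; c,p,M=pickle.load(open('w12.pkl','rb'))
K=lambda x,y:(180+x/4,180+y/4)
Q=lambda x,y,z:(plane(c,*K(x,y),z)-p)@M*1000
a,b=Q(390,285,.032),Q(390,643,.032); print(a,b,(a+b)/2)
a,b=Q(390,366,.032),Q(390,543,.032); print(a,b,a-13.5,b+8.5)
l,r=Q(177,320,.032),Q(605,320,.032); print(l,r,(l+r)/2)
a=Q(393,260,.028);d=Q(390,5,.028);print(np.degrees(np.arctan2(d[1]-a[1],d[0]-a[0])))
"
```

```text
[ 20.54443519  -0.72136575 -23.53927205] [-26.76250418  -0.75623508 -23.57406485] [ -3.1090345   -0.73880042 -23.55666845]
[ 10.69333606  -0.72862687 -23.54651723] [-12.51552648  -0.74573382 -23.56358664] [ -2.80666394 -14.22862687 -37.04651723] [ -4.01552648   7.75426618 -15.06358664]
[ 16.40011412 -23.77351327 -23.60443688] [ 16.28599464  22.56333121 -23.47964378] [ 16.34305438  -0.60509103 -23.54204033]
-0.61354480847716
```

```bash
python3 -m pendant '[[[0,0,-0.04,0,0,0],[0,0,-0.08,0,0,0],[0,0,-0.15,0,0,0],[0,0,-0.2,0,0,0],[0,0,-0.2,0,0,0],[0,0,-0.2,0,0,0],[0,0,-0.12,0,0,0],[0,0,0,0,0,0]]]';python3 -c "
from h import *
need([.5472,-.0069,.2],158.9)
c=cam('wrist','w13')
"
```

```text
time_s: 20.18
eef_pos: [0.4909, 0.3922, 0.2147]
eef_rot: [-0.0, 0.682, 0.732, -0.002]
wrist_force: [0.0, 0.6, -4.6]
opening: 0.553
t 20.175 pos [0.4909 0.3922 0.2147] psi 94.06 tilt [-0.14 -0.11] F [ 0.   0.6 -4.6] T [-0.09  0.01 -0.01] open 0.553
shift units [-2.0102  0.1395  0.0768]
rot units [-0.001   0.     -0.3602] deg 64.84
```

View pics/w13.png

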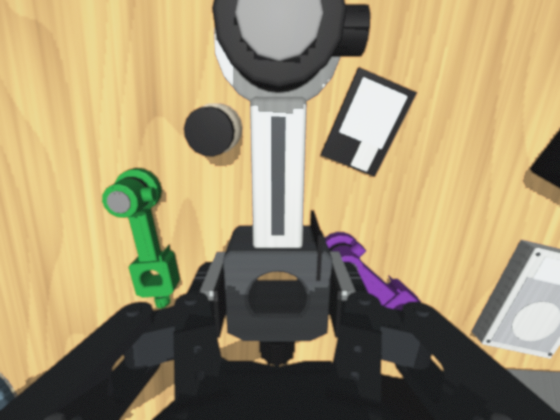

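```bash
python3 -m pendant '[[[-0.1,0.007,0,0,0,0],[-0.2,0.014,0,0,0,0],[-0.24,0.017,0,0,0,0],[-0.25,0.017,0,0,0,0],[-0.25,0.017,0,0,0,0],[-0.25,0.017,0,0,0,0],[-0.25,0.017,0,0,0,0],[-0.24,0.017,0,0,0,0],[-0.15,0.01,0,0,0,0],[-0.08,0.005,0,0,0,0],[0,0,0,0,0,-0.03],[0,0,0,0,0,-0.04]]]';python3 -c "
from h import *
need([.5472,-.0069,.2],158.9)
"
```

```text
time_s: 21.72
eef_pos: [0.5338, -0.029, 0.1952]
eef_rot: [-0.013, 0.596, 0.803, -0.014]
wrist_force: [0.6, -0.1, -5.1]
opening: 0.549
t 21.725 pos [ 0.5338 -0.029   0.1952] psi 106.8 tilt [-2.1  -0.42] F [ 0.6 -0.1 -5.1] T [-0.03 -0.04  0.  ] open 0.549
shift units [ 0.0865  0.0953 -0.027 ]
rot units [-0.0105 -0.0065 -0.2894] deg 52.1
```

```bash
python3 -m pendant '[[[0.08,0.09,-0.02,-0.01,-0.006,-0.045],[0,0,0,0,0,-0.05],[0,0,0,0,0,-0.05],[0,0,0,0,0,-0.05],[0,0,0,0,0,-0.045],[0,0,0,0,0,-0.03],[0,0,0,0,0,0]]]';python3 -c "
from h import *
need([.5472,-.0069,.18],158.9)
"
```

```text
time_s: 22.6
eef_pos: [0.5403, -0.0047, 0.1911]
eef_rot: [-0.006, 0.197, 0.98, -0.006]
wrist_force: [-0.5, 0.4, -4.2]
opening: 0.547
t 22.6 pos [ 0.5403 -0.0047  0.1911] psi 157.26 tilt [-0.78 -0.54] F [-0.5  0.4 -4.2] T [ 0.06 -0.05  0.02] open 0.547
shift units [-0.0364  0.0042  0.0554]
rot units [-0.0044 -0.0029 -0.0091] deg 1.64
```

```bash
python3 -m pendant '[[[-0.036,0.004,0.05,-0.004,-0.003,-0.009],[0,0,0.05,0,0,0],[0,0,0,0,0,0]]]';python3 -c "
from h import *
need([.5472,-.0069,.16],158.9)
"
```

```text
time_s: 22.98
eef_pos: [0.5457, -0.0061, 0.169]
eef_rot: [-0.001, 0.185, 0.983, -0.0]
wrist_force: [-0.1, 0.2, -5.3]
opening: 0.55
t 22.975 pos [ 0.5457 -0.0061  0.169 ] psi 158.64 tilt [-0.18 -0.02] F [-0.1  0.2 -5.3] T [ 0.04 -0.04 -0.  ] open 0.55
shift units [-0.0086 -0.0009  0.0448]
rot units [-0.0004 -0.0009 -0.0014] deg 0.26
```

```bash
python3 -m pendant '[[[-0.008,0,0.06,0,-0.0008,-0.001],[0,0,0.05,0,0,0],[0,0,0,0,0,0]]]';python3 -c "
from h import *
need([.5472,-.0069,.14],158.9)
c=cam('wrist','w14'); s=cam('side'); crop(s,250,140,400,290,4,'s14')
"
```

```text
time_s: 23.35
eef_pos: [0.5469, -0.0065, 0.1454]
eef_rot: [-0.001, 0.184, 0.983, -0.001]
wrist_force: [0.3, -0.6, -4.6]
opening: 0.55
t 23.35 pos [ 0.5469 -0.0065  0.1454] psi 158.77 tilt [-0.07 -0.07] F [ 0.3 -0.6 -4.6] T [-0.01 -0.08 -0.04] open 0.55
shift units [-0.0022 -0.0014  0.0268]
rot units [-0.0005 -0.0002 -0.0007] deg 0.13
```

View pics/w14.png

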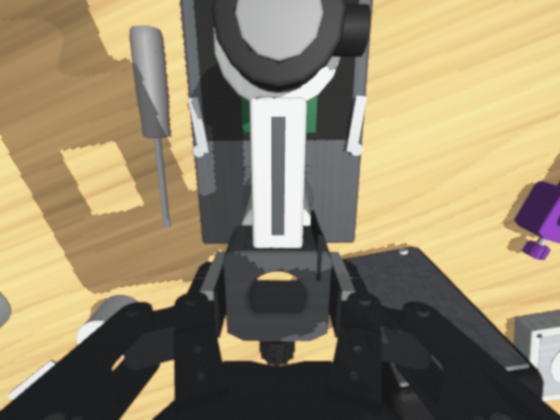

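View pics/s14.png

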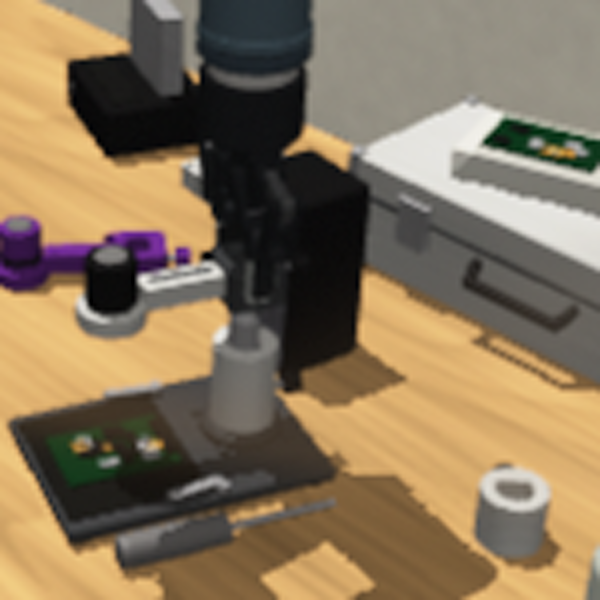

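```bash
python3 -m pendant '[[[-0.002,-0.001,0.03,0,0,-0.0007],[0,0,0.03,0,0,0],[0,0,0.02,0,0,0],[0,0,0.02,0,0,0],[0,0,0,0,0,0]]]';python3 -c "
from h import *
need([.5472,-.0069,.1105],158.9)
"
```

```text
time_s: 24.08
eef_pos: [0.5476, -0.0065, 0.1264]
eef_rot: [-0.0, 0.183, 0.983, -0.0]
wrist_force: [-2.6, 0.2, -2.6]
opening: 0.545
t 24.075 pos [ 0.5476 -0.0065  0.1264] psi 158.91 tilt [-0.03 -0.04] F [-2.6  0.2 -2.6] T [ 0.16  0.39 -0.03] open 0.545
shift units [ 0.001  -0.0025  0.0794]
rot units [-0.0003 -0.0001  0.    ] deg -0.01
```

```bash
python3 -m pendant '[[[0.003,0,0.02,0,0,0],[0,0,0.02,0,0,0],[0,0,0.02,0,0,0],[0,0,0,0,0,0]]]';python3 -c "
from h import *
need([.5472,-.0069,.1045],158.9)
"
```

```text
time_s: 24.58
eef_pos: [0.5469, -0.0063, 0.1128]
eef_rot: [-0.0, 0.183, 0.983, -0.001]
wrist_force: [0.0, 1.0, -6.2]
opening: 0.547
t 24.575 pos [ 0.5469 -0.0063  0.1128] psi 158.91 tilt [-0.03 -0.06] F [ 0.   1.  -6.2] T [ 0.07  0.08 -0.01] open 0.547
shift units [-0.0024 -0.0021  0.0415]
rot units [-0.0003 -0.      0.0001] deg -0.01
```

```bash
python3 -m pendant '[[[0,0,0.015,0,0,0],[0,0,0.015,0,0,0],[0,0,0.015,0,0,0],[0,0,0,0,0,0]]]'; python3 -m pendant '[[[0,0,0.012,0,0,0],[0,0,0.015,0,0,0]]]';python3 -c "
from h import *
need([.5472,-.0069,.1045],158.9)
"
```

```text
time_s: 25.08
eef_pos: [0.547, -0.0062, 0.1045]
eef_rot: [-0.0, 0.183, 0.983, -0.0]
wrist_force: [-2.1, 0.2, -5.5]
opening: 0.545
time_s: 25.32
eef_pos: [0.5472, -0.0062, 0.1044]
eef_rot: [-0.001, 0.183, 0.983, -0.001]
wrist_force: [-17.4, 2.8, 28.3]
opening: 0.553
t 25.325 pos [ 0.5472 -0.0062  0.1044] psi 158.95 tilt [-0.08 -0.06] F [-17.4   2.8  28.3] T [ 0.69  2.59 -0.06] open 0.553
shift units [-0.0014 -0.0034 -0.0007]
rot units [-0.0005 -0.0003  0.0003] deg -0.05
```

Home on the riser (TCP 0.1044, against 0.1045 predicted). Releasing and backing off.

```bash
python3 -m pendant '[[[0,0,0,0,0,0],[0,0,0,0,0,0]]]'; python3 -m pendant '[[[0,0,0,0,0,0],[0,0,0,0,0,0],[0,0,0,0,0,0],[0,0,0,0,0,0],[0,0,0,0,0,0]]]' 0; python3 -m pendant '[[[0,0,-0.04,0,0,0],[0,0,-0.1,0,0,0],[0,0,-0.15,0,0,0],[0,0,-0.2,0,0,0],[-0.05,0,-0.2,0,0,0],[0,0,0,0,0,0]]]';python3 -c "
from h import *
need([.5472,-.0069,.22],158.9)
c=cam('wrist','w15'); s=cam('side'); crop(s,240,150,400,290,5,'s15')
import pickle; pickle.dump((c,s),open('w15.pkl','wb'))
"
```

```text
time_s: 25.58
eef_pos: [0.547, -0.0062, 0.1048]
eef_rot: [-0.0, 0.183, 0.983, -0.001]
wrist_force: [-2.3, 0.7, -4.2]
opening: 0.55
time_s: 26.2
eef_pos: [0.5501, -0.0072, 0.1064]
eef_rot: [0.003, 0.183, 0.983, -0.001]
wrist_force: [0.5, -0.2, -0.5]
opening: 1.003
time_s: 26.95
eef_pos: [0.5589, -0.0104, 0.2512]
eef_rot: [0.003, 0.183, 0.983, -0.001]
wrist_force: [-0.7, 0.3, 0.2]
opening: 0.996
t 26.95 pos [ 0.5589 -0.0104  0.2512] psi 158.94 tilt [ 0.37 -0.19] F [-0.7  0.3  0.2] T [-0.01  0.    0.02] open 0.996
shift units [ 0.0619 -0.0043  0.1555]
rot units [-0.0002  0.0023  0.0002] deg -0.04
```

View pics/w15.png

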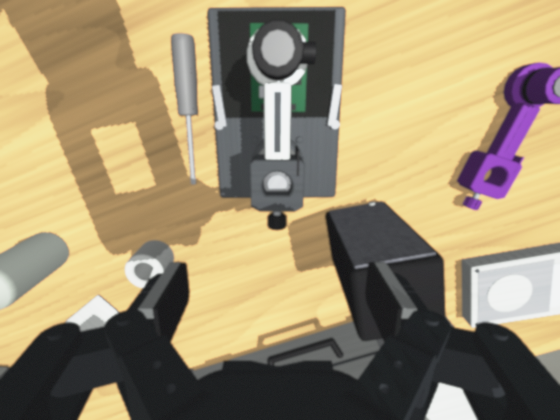

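View pics/s15.png

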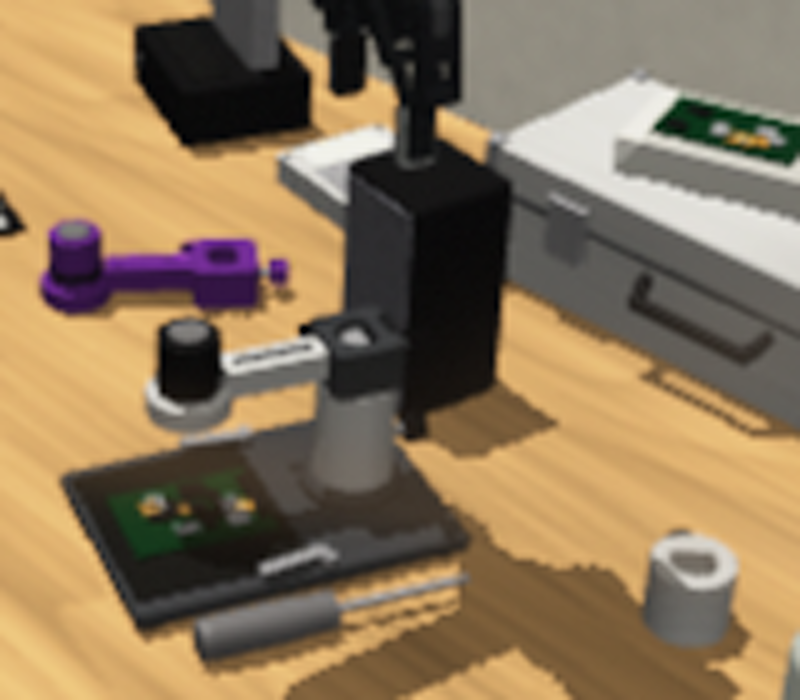

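```bash
python3 -c "
from h import *
c=cam('top','t15'); a=cv2.imread('pics/top0.png'); d=cv2.absdiff(a,c['pixels']).max(2); 
cv2.imwrite('pics/d15.png',np.hstack([c['pixels'][100:300,100:460]]*1+[cv2.merge([d]*3)[100:300,100:460]]))
s,c2=cam('side'),None
# heights: side view block top near corner vs expectation
Y=np.radians(-21.1);X=np.array([np.cos(Y),np.sin(Y),0]);V=np.array([-np.sin(Y),np.cos(Y),0]);o=np.array([.5497,-.0081,0])
for n,(x,y,z) in dict(lens=(-.108,0,.096),headtop=(-.108,0,.152),blk1=(-.024,-.024,.128),blk2=(.024,-.024,.128),blkb=(.024,-.024,.096),).items():
  u=proj(s,o+X*x+V*y+[0,0,z]); print(n,(u-[240,150])*5)
"
```

```text
lens [183.0633757  408.83359011]
headtop [182.82238789 328.71349005]
blk1 [332.23126973 357.46362601]
blk2 [406.87098872 342.05584405]
blkb [404.00424166 386.87173508]
```

View pics/d15.png

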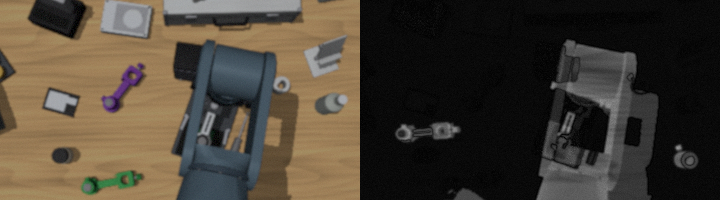

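```bash
python3 -c "
from h import *
print(ctrl.hand_in())"
```

```text
the job is handed in; nothing more can be done
None
```

The stand is set up and handed in: the tall riser is on the foot, and the camera arm is on top of it with the camera over the board. The arm's clock read about 27 s of the 72 s allowed. I lowered both parts in small, controlled steps until they met their seat at about 30 N, then let go and moved the gripper clear.

Last checks:
- **Riser height:** it stopped within 0.2 mm of the predicted height.
- **Camera arm height:** it stopped within 0.1 mm of the predicted height.
- **Level and yaw:** in the side view, the camera arm's block corners lie within about a pixel of where a level, matched arm fully home would show. I read those corners by eye. The wrist view shows the camera over the board.
- **Everything else:** comparing the top view with the first picture, only the two parts that I moved have changed place. The robot's arm hides part of the stand area in that view, but the side and wrist pictures show nothing disturbed there.

Some measurements disagreed. The top and wrist cameras placed the column about 4 mm apart sideways, and the wrist camera's sideways reading of the gripped part varied by about 2 mm between the two grasps. I corrected for this using the gripped riser, and the column's taper took up what was left without high force.

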